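# Line the screw pots up by size in the bench rack

## Task

The blue lidded screw pots live in the divided pine rack on the bench, lined up by size; the biggest and the smallest are already standing in its two end bays, so leave those where they are. Stand the other four pots in the four empty bays, one in the middle of each, so that the row steps down in size all the way from the biggest pot to the smallest. Keep the pots upright, set them down rather than dropping them, and let go of everything at the end.

Things in the scene. Friction and masses are not known exactly. Their poses are not given: they have to be found in the camera images.
- pot_68_mid (a point): screw pot: straight round tub of blue plastic with a white clip-on lid (a brass sample screw on top), the lid clipped fast, full of screws (50 to 500 g), standing upright loose on the bench at the start; 64 mm in diameter over its whole height, 68 mm tall with the lid, rank 2 of 6 in size; this point is at its centre, half-way up (34 mm above its underside); z is its upright axis
- pot_58_mid (a point): screw pot: straight round tub of blue plastic with a white clip-on lid (a brass sample screw on top), the lid clipped fast, full of screws (50 to 500 g), standing upright loose on the bench at the start; 56 mm in diameter over its whole height, 58 mm tall with the lid, rank 3 of 6 in size; this point is at its centre, half-way up (29 mm above its underside); z is its upright axis
- pot_48_mid (a point): screw pot: straight round tub of blue plastic with a white clip-on lid (a brass sample screw on top), the lid clipped fast, full of screws (50 to 500 g), standing upright loose on the bench at the start; 48 mm in diameter over its whole height, 48 mm tall with the lid, rank 4 of 6 in size; this point is at its centre, half-way up (24 mm above its underside); z is its upright axis
- pot_38_mid (a point): screw pot: straight round tub of blue plastic with a white clip-on lid (a brass sample screw on top), the lid clipped fast, full of screws (50 to 500 g), standing upright loose on the bench at the start; 40 mm in diameter over its whole height, 38 mm tall with the lid, rank 5 of 6 in size; this point is at its centre, half-way up (19 mm above its underside); z is its upright axis
- pot_big_mid (a point): the biggest screw pot, of the same make (blue, white clip-on lid), 72 mm in diameter, 80 mm tall, already standing in the bay at one end of the pine rack, to be left there; which of the two ends varies; this point is at its centre, half-way up
- pot_little_mid (a point): the smallest screw pot, of the same make (blue, white clip-on lid), 32 mm in diameter, 28 mm tall, already standing in the bay at one end of the pine rack, to be left there; which of the two ends varies; this point is at its centre, half-way up
- bay_1: empty bay 1 of the fixed pine rack: a black rubber pad 76 mm square, its floor; origin at the centre of the pad's top face, 16 mm above the bench; x across the rack (away from the robot), y along the row, z up. Bays are 80 mm wide between dividers 6 mm thick, 14 mm higher than the pad (18 mm at the rack's ends); front and back are open, level with the pad
- bay_2: empty bay 2 of the fixed pine rack: a black rubber pad 76 mm square, its floor; origin at the centre of the pad's top face, 16 mm above the bench; x across the rack (away from the robot), y along the row, z up. Six bays 86 mm apart: an occupied end bay, bay_1 to bay_4 towards +y, an occupied end bay; rack 522 x 100 mm
- bay_3: empty bay 3 of the fixed pine rack: a black rubber pad 76 mm square, its floor; origin at the centre of the pad's top face, 16 mm above the bench; x across the rack (away from the robot), y along the row, z up. Six bays 86 mm apart: an occupied end bay, bay_1 to bay_4 towards +y, an occupied end bay; rack 522 x 100 mm
- bay_4: empty bay 4 of the fixed pine rack: a black rubber pad 76 mm square, its floor; origin at the centre of the pad's top face, 16 mm above the bench; x across the rack (away from the robot), y along the row, z up. Six bays 86 mm apart: an occupied end bay, bay_1 to bay_4 towards +y, an occupied end bay; rack 522 x 100 mm
Mind the look-alikes: they are no part of the job. Leave any orange or pink look-alike of the part that bears pot_68_mid alone.

How it is judged (in metres and radians):
At the end, for the whole second after the job is handed in: The 68, 58, 48 and 38 mm tall pots stand in this order from the biggest to the smallest pot, each at rest, upright (0.1 rad) and flat on its bay's pad (4 mm), centred within 15 mm across the rack and 22 mm along it; the two end pots are upright, within 15 mm of where they were (((y of pot_big_mid in the frame of bay_1 below 0 m and (x of pot_68_mid in the frame of bay_1 between -0.015 and 0.015 m and y of pot_68_mid in the frame of bay_1 between -0.022 and 0.022 m and z of pot_68_mid in the frame of bay_1 between 0.03 and 0.038 m) and (x of pot_58_mid in the frame of bay_2 between -0.015 and 0.015 m and y of pot_58_mid in the frame of bay_2 between -0.022 and 0.022 m and z of pot_58_mid in the frame of bay_2 between 0.025 and 0.033 m) and (x of pot_48_mid in the frame of bay_3 between -0.015 and 0.015 m and y of pot_48_mid in the frame of bay_3 between -0.022 and 0.022 m and z of pot_48_mid in the frame of bay_3 between 0.02 and 0.028 m) and (x of pot_38_mid in the frame of bay_4 between -0.015 and 0.015 m and y of pot_38_mid in the frame of bay_4 between -0.022 and 0.022 m and z of pot_38_mid in the frame of bay_4 between 0.015 and 0.023 m)) or (y of pot_big_mid in the frame of bay_1 above 0 m and (x of pot_68_mid in the frame of bay_4 between -0.015 and 0.015 m and y of pot_68_mid in the frame of bay_4 between -0.022 and 0.022 m and z of pot_68_mid in the frame of bay_4 between 0.03 and 0.038 m) and (x of pot_58_mid in the frame of bay_3 between -0.015 and 0.015 m and y of pot_58_mid in the frame of bay_3 between -0.022 and 0.022 m and z of pot_58_mid in the frame of bay_3 between 0.025 and 0.033 m) and (x of pot_48_mid in the frame of bay_2 between -0.015 and 0.015 m and y of pot_48_mid in the frame of bay_2 between -0.022 and 0.022 m and z of pot_48_mid in the frame of bay_2 between 0.02 and 0.028 m) and (x of pot_38_mid in the frame of bay_1 between -0.015 and 0.015 m and y of pot_38_mid in the frame of bay_1 between -0.022 and 0.022 m and z of pot_38_mid in the frame of bay_1 between 0.015 and 0.023 m))) and angle between each of pot_68_mid, pot_58_mid, pot_48_mid, pot_38_mid, pot_big_mid, pot_little_mid's own z axis and vertical below 0.1 rad and linear speed of each of pot_68, pot_58, pot_48, pot_38 below 0.02 m/s and distance of each of pot_big_mid, pot_little_mid from where it was at the start of the episode below 0.015 m); the robot touches nothing.
It fails at once if a screw pot was tipped over or carried well off upright (angle between any of pot_68_mid, pot_58_mid, pot_48_mid, pot_38_mid, pot_big_mid, pot_little_mid's own z axis and vertical above 0.6 rad).
It fails at once if a screw pot was dropped or thrown instead of set down ((linear speed of pot_68 above 0.65 m/s and contact force between the fingers and pot_68 below 0.05 N) or (linear speed of pot_58 above 0.65 m/s and contact force between the fingers and pot_58 below 0.05 N) or (linear speed of pot_48 above 0.65 m/s and contact force between the fingers and pot_48 below 0.05 N) or (linear speed of pot_38 above 0.65 m/s and contact force between the fingers and pot_38 below 0.05 N)).
It fails at once if one of the two end pots was shifted (distance of any of pot_big_mid, pot_little_mid from where it was at the start of the episode above 0.015 m).
It also fails if it takes over 96 s, if anything falls off the work surface, if the arm or the gripper's body presses on something with over 40 N, if the wrist force passes 120 N, or if a joint passes its speed limit or range.

## Robot

A 6-joint arm with a two-finger parallel gripper is mounted at the origin on the work surface. World frame = base frame: x ahead of the robot, y to its left, z up, the work surface at z = 0. Lengths are in mm, angles in rad, forces in N, time in s.
With the tool pointing down it reaches from about 325 to 775 mm from the base axis. Payload 9.3 kg.
Tool frame: the origin (TCP) lies midway between the tips of the shut fingers; the grasp point (between the pads) lies 19 mm behind it; z points along the fingers, y is the line along which they close (so a half turn about z gives the same grasp; the last joint's range is limited). The gripper opens to 85 mm and grips with 20 to 120 N. Pads are 22 mm wide; open, the fingers measure 114 mm over their backs; the gripper's body (76 mm by 85 mm) begins 54 mm behind the grasp point. The pads swing forward as they close: fully open they stand 13 mm farther back than shut.
Start: joints at [1.096, 0.259, 0.021, 1.334, 0, 1.418], TCP at [173.952, 521.764, 231.279] pointing down, gripper open.
Joint ranges: [-3.04, 3.04], [-0.91, 1.82], [-1.04, 1.36], [-1.92, 1.95], [-1.52, 1.45], [-3.14, 3.14]. Speed limits (rad/s): [2.22, 2.22, 2.79, 3.14, 3.14, 3.14].

## Interface

Orientations are given as a unit quaternion [x, y, z, w].
In Python, from cell import manip gives the robot as it stands.
- The arm moves only by the tool move_arm, never from a script. Its argument "commands" is a list of rows, each a list of 3 entries, a list of its own where there are three numbers: the shift along the world's x, y, z in cm, then the turn, a rotation vector about the world's x, y, z in degrees, then the opening, from -1 (shut) to 1 (fully open). In form: [[[x, y, z], [rx, ry, rz], hand], ...]. A call has exactly 5 rows; each row shifts and turns the commanded pose from where the row before left it; what a row does not reach is not made up. A row lasts 1/10 s, in which the tool goes at most 50 mm and 8.59 degrees, less where a joint would pass 70% of its speed; a pose out of reach is approached as far as the arm can. A call is refused whole if a number of a shift passes 5 or a number of a turn 8.59, either way. A call with a gripper value outside its range is refused whole. The fingers move at their own pace and stop on an object; "force" is the grip in N (left out, the last holds). Time passes only in rows, so rows that do not move let the fingers close, or fill a call up. It gives the time, the measured TCP pose, the force, the opening and the grip force at its end, in the units of the state.
- manip.read_state(): the state, without advancing time (a new reading comes with each control period).
- manip.camera(name): name is "scene" or "top" or "wrist"; returns a dict with "pixels" (420x560x3 uint8, blue, green, red), "K" (3x3 intrinsics, pixels), "xyz" and "attitude" of the camera in the world. Camera axes: x right, y down, z forward; pixel columns grow to the right and rows downward; lengths in mm; the calibration is good to about 2 mm. A picture is of the moment at which its call begins. There is no depth.
- manip.hand_in(): hands the job in; it is judged then, once.
The state is a dict: "time": time; "joint_positions": joint angles; "joint_vel": joint speeds; "joint_efforts": joint torques, N m; "ee_pos": TCP position; "tcp_rot": TCP orientation; "wrist_force": force on the tool from outside, world axes, zero at the start; "torque": the same for the moment, N m; "grip_width": opening from 0.0 (shut) to 1.0 (fully open); "grip_force": force on a finger pad.
Only numpy, scipy, OpenCV 4.12 (cv2) and the standard library are available. Lean on these libraries where they do the work, as an engineer would, in place of code of your own. Each camera call takes 0.05 s, during which the arm holds its last target. There are 200 camera calls.

## Working session

There is one attempt and no reset: what is moved stays moved. The work goes in short steps, Python scripts to look and compute and a tool call to move; the robot and the scene stay as the last step left them, time stands still between calls to the robot, and variables do not carry over. Pictures are saved under pics/ and viewed, at most 14 in all, crops included, and the job is handed in when it is done.

Besides the shell and the picture viewer there is one more tool, called after "Emit:" by a JSON object that holds its "method" and its "body", one argument or row to a line. move_arm: Moves the arm, as the interface text tells. Its arguments: {"type":"object","properties":{"commands":{"type":"array"},"force":{"type":"number"}},"required":["commands"]}

```bash
ls && mkdir -p pics && python3 - <<'E'
from cell import manip
import cv2
for n in ("top","scene"):
    c=manip.camera(n); cv2.imwrite(f"pics/{n}0.png",c["pixels"]); print(n,c["K"],c["xyz"],c["attitude"])
print(manip.read_state())
E
```

```text
pics
top [[395.23285945   0.         278.27568356]
 [  0.         395.23285945 201.43525592]
 [  0.           0.           1.        ]] [374.33081446  -2.86475171 933.66037454] [ 0.71389237 -0.69516572  0.06495793 -0.05369144]
scene [[403.19765463   0.         275.73862954]
 [  0.         403.19765463 206.42418902]
 [  0.           0.           1.        ]] [1.05815106e+03 8.06909766e-01 6.29624220e+02] [ 0.65586432  0.65568664 -0.26288907 -0.26609464]
{'time': 0.1, 'joint_positions': array([ 1.09637404e+00,  2.59161737e-01,  2.08401268e-02,  1.33369653e+00,
       -3.60767767e-05,  1.41820460e+00]), 'joint_vel': array([ 0.00136296, -0.00075655,  0.00025056,  0.00154672,  0.00157328,
       -0.00016142]), 'joint_efforts': array([ 6.58008168e-03, -5.56696200e+01,  3.45069265e+01,  1.16888600e-02,
       -6.91445553e-05,  1.12671216e-05]), 'ee_pos': array([173.86278486, 521.5353608 , 230.71355289]), 'tcp_rot': array([ 1.60221689e-01,  9.87080866e-01, -5.86692805e-04, -1.71242393e-04]), 'wrist_force': array([-0.57839582, -0.06231779,  0.14392659]), 'torque': array([ 0.02739728,  0.00386445, -0.01465301]), 'grip_force': 0.0, 'grip_width': 1.0040197349986633}
```

View pics/top0.png

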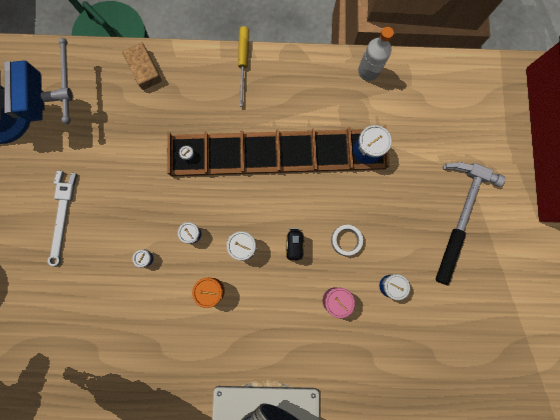

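View pics/scene0.png

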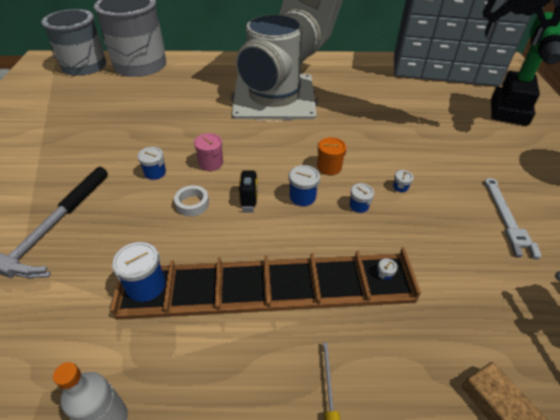

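The top view shows the rack from (168,155) to (388,150). The big pot is at (375,141), the −y end, and the little one at (187,153). Loose white lids are at (241,246), (396,287), (189,233) and (143,258). The orange (208,292) and pink (340,303) look-alikes, the ring (347,240) and the black object (295,244) are to be avoided.

```bash
cat > h.py <<'E'
from cell import manip
import cv2, numpy as np
from scipy.spatial.transform import Rotation as R
def ray(c,uv,z):
    p=np.array(uv,float).reshape(-1,2)
    d=np.c_[p,np.ones(len(p))]@np.linalg.inv(c["K"]).T@R.from_quat(c["attitude"]).as_matrix().T
    o=np.array(c["xyz"]); return (o+d*((z-o[2])/d[:,2])[:,None])[:,:2]
def blobs(m,amin):
    m=cv2.morphologyEx(m.astype(np.uint8),cv2.MORPH_CLOSE,np.ones((5,5)))
    return [k for k in cv2.findContours(m,cv2.RETR_EXTERNAL,cv2.CHAIN_APPROX_NONE)[0] if cv2.contourArea(k)>amin]
def lids(c):
    h=cv2.cvtColor(c["pixels"],cv2.COLOR_BGR2HSV)
    return blobs((h[...,1]<60)&(h[...,2]>140),60)
E
python3 - <<'E'
from h import *
c=manip.camera("top")
for k in lids(c):
    (u,v),r=cv2.minEnclosingCircle(k)
    if not(120<v<310 and 120<u<430): continue
    A=cv2.contourArea(cv2.convexHull(k)); 
    M=cv2.moments(cv2.convexHull(k)); uv=(M['m10']/M['m00'],M['m01']/M['m00'])
    # size from equivalent diameter for each height hypothesis
    f=c["K"][0,0]; d=2*(A/np.pi)**.5
    hyp=[(H,D,round(d*(933-H)/f,1)) for H,D in((68,64),(58,56),(48,48),(38,40),(96,72),(44,32))]
    b=min(hyp,key=lambda t:abs(t[1]-t[2])); print(np.round(uv,1),b,ray(c,uv,b[0]).round(1))
h=cv2.cvtColor(c["pixels"],cv2.COLOR_BGR2HSV)
for k in blobs((h[...,2]<45)[:200]&(np.arange(200)[:,None]>110),300):
    q=cv2.minAreaRect(k); print(q, ray(c,q[0],16).round(1))
E
```

```text
[396.8 286.6] (58, 56, np.float64(55.4)) [[ 342.1 -277.9]]
[140.5 258. ] (38, 40, np.float64(38.8)) [[389.9 288.9]]
[240.7 245.3] (68, 64, np.float64(62.6)) [[422.2  64.6]]
[347.3 239.4] (68, 64, np.float64(65.8)) [[ 441.1 -168.2]]
[187.6 232.1] (48, 48, np.float64(46.1)) [[449.5 185.7]]
[185.7 151.8] (44, 32, np.float64(27.1)) [[636.2 202.7]]
[375.2 140. ] (68, 64, np.float64(68.0)) [[ 670.3 -233.4]]
((258.0, 155.0), (40.0, 178.0), 90.0) [[641.8  35.9]]
((21.0, 127.0), (32.0, 42.0), 90.0) [[694.1 607.1]]
```

```bash
python3 - <<'E'
from h import *
out=[]
for n in("top","scene"):
    c=manip.camera(n)
    h=cv2.cvtColor(c["pixels"],cv2.COLOR_BGR2HSV)
    print(n)
    for k in blobs((h[...,1]<90)&(h[...,2]>110),60):
        e=cv2.fitEllipse(cv2.convexHull(k)); u,v=e[0]
        if max(e[1])<60 and 110<v<310 and 110<u<430: print(np.round(e[0],1),np.round(e[1],1),[(z,ray(c,e[0],z)[0].round(0)) for z in(96,68,58,48,44,38)])
    m=(h[...,2]<45)
    m=cv2.morphologyEx(m.astype(np.uint8),cv2.MORPH_OPEN,np.ones((3,3)))
    for k in cv2.findContours(m,cv2.RETR_EXTERNAL,cv2.CHAIN_APPROX_NONE)[0]:
        q=cv2.minAreaRect(k)
        if cv2.contourArea(k)>200 and 130<q[0][0]<420: print("pad",np.round(q[0],1),np.round(q[1],1),round(q[2]),ray(c,q[0],16).round(1))
    g=cv2.resize(c["pixels"][100:320,100:440] if n=="top" else c["pixels"][120:330,90:450],None,fx=2.2,fy=2.2,interpolation=cv2.INTER_CUBIC)
    cv2.imwrite(f"pics/{n}_z.png",g)
E
```

```text
top
[394.6 286.1] [25.9 31.7] [(96, array([ 344., -261.])), (68, array([ 343., -270.])), (58, array([ 343., -273.])), (48, array([ 343., -276.])), (44, array([ 343., -278.])), (38, array([ 342., -279.]))]
[140.4 258. ] [17.5 19.2] [(96, array([389., 270.])), (68, array([389., 279.])), (58, array([390., 282.])), (48, array([390., 286.])), (44, array([390., 287.])), (38, array([390., 289.]))]
[240.8 245.3] [29.5 30.5] [(96, array([421.,  62.])), (68, array([422.,  64.])), (58, array([423.,  65.])), (48, array([423.,  66.])), (44, array([423.,  66.])), (38, array([424.,  67.]))]
[346.7 239.7] [31.3 32.5] [(96, array([ 438., -162.])), (68, array([ 440., -167.])), (58, array([ 441., -169.])), (48, array([ 442., -171.])), (44, array([ 442., -172.])), (38, array([ 443., -173.]))]
[187.6 232.3] [21.3 22.2] [(96, array([445., 176.])), (68, array([448., 181.])), (58, array([448., 184.])), (48, array([449., 186.])), (44, array([450., 187.])), (38, array([450., 188.]))]
[185.5 152. ] [12.5 13.7] [(96, array([621., 191.])), (68, array([629., 198.])), (58, array([632., 200.])), (48, array([635., 2
[... 1748 characters left out ...]
70.]))]
[151.5 155.3] [18.8 30.8] [(96, array([ 396., -255.])), (68, array([ 361., -269.])), (58, array([ 349., -274.])), (48, array([ 337., -278.])), (44, array([ 332., -280.])), (38, array([ 324., -283.]))]
pad [142.5 299. ] [16. 43.] 90 [[ 689.6 -226.2]]
pad [193.5 286.5] [35. 43.] 90 [[ 664.3 -141.7]]
pad [242.9 283.8] [34.2 42.3] 87 [[658.7 -54.4]]
pad [291.9 281.3] [34.2 42.6] 86 [[653.3  33.1]]
pad [340.5 278.9] [34.5 45.8] 87 [[648.1 120.8]]
pad [389.  276.3] [35.9 47.3] 84 [[642.6 209.5]]
pad [247. 188.] [34. 16.] 90 [[410.6 -58.9]]
pad [256.8  69.3] [45.3 33.2] 45 [[-131.4  -54. ]]
pad [278.   19.7] [39.8  8.8] 12 [[-522.7   15. ]]
pad [401.6  31.6] [ 7.2 66.2] 13 [[-417.7  464.6]]
```

View pics/top_z.png

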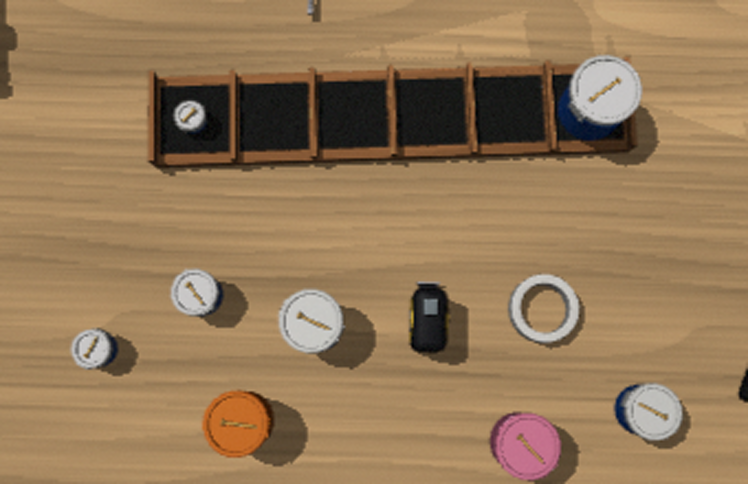

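The zoomed view confirms four empty bays, the big pot at the −y end, and clear space round the white-lidded pots. The row therefore runs 68, 58, 48, 38 in bays 1 to 4. I'm going to the 68 pot at about (423, 65) first, turning the fingers so they close along the rack's x.

Emit:
{"method": "move_arm", "body": {
  "commands": [
    [[2,-4,0],[0,0,-6.8],1],
    [[2,-4,0],[0,0,-6.8],1],
    [[2,-4,0],[0,0,-6.8],1],
    [[2,-4,0],[0,0,-6.8],1],
    [[2,-4,0],[0,0,-6.8],1]
  ],
  "force": 40
}}

```text
time: 0.75
ee_pos: [274.2, 320.2, 231.3]
tcp_rot: [0.444, 0.896, 0.0, 0.0]
wrist_force: [0.4, 0.6, 0.8]
grip_width: 1.0
grip_force: 0.0
```

Emit:
{"method": "move_arm", "body": {
  "commands": [
    [[3,-4.5,0],[0,0,-6.8],1],
    [[3,-4.5,0],[0,0,-6.8],1],
    [[3,-4.5,0],[0,0,-6.8],1],
    [[3,-4.5,0],[0,0,-6.8],1],
    [[2.9,-4.5,0],[0,0,-6.8],1]
  ]
}}

```text
time: 1.25
ee_pos: [412.7, 111.4, 231.5]
tcp_rot: [0.687, 0.727, 0.0, 0.0]
wrist_force: [0.4, 0.5, 0.4]
grip_width: 0.998
grip_force: 0.0
```

Emit:
{"method": "move_arm", "body": {
  "commands": [
    [[0,-3.1,0],[0,0,0],1],
    [[0,0,-3],[0,0,0],1],
    [[0,0,-2],[0,0,0],1],
    [[0,0,0],[0,0,0],1],
    [[0,0,0],[0,0,0],1]
  ]
}}

```text
time: 1.75
ee_pos: [412.0, 82.4, 181.7]
tcp_rot: [0.685, 0.729, -0.0, -0.0]
wrist_force: [-0.4, -0.5, -0.2]
grip_width: 0.997
grip_force: 0.0
```

```bash
python3 - <<'E'
from h import *
c=manip.camera("wrist"); print(c["xyz"],R.from_quat(c["attitude"]).as_matrix().round(2),c["K"][0,0],manip.read_state()["ee_pos"])
cv2.imwrite("pics/w0.png",c["pixels"])
for k in lids(c):
    e=cv2.fitEllipse(k) if len(k)>5 else None
    if e and cv2.contourArea(k)>800: print(np.round(e[0],1),np.round(e[1],1),[(z,ray(c,e[0],z)[0].round(0)) for z in(68,48)])
E
```

```text
[407.11048535 152.36453459 325.74156656] [[ 1.    0.06  0.02]
 [ 0.06 -0.96 -0.28]
 [ 0.    0.28 -0.96]] 305.65340932673166 [412.33946993  82.50706842 182.20886545]
[  9.3 314.6] [ 18.4 159.6] [(68, array([158., -41.])), (48, array([139., -56.]))]
[287.9 226.4] [68.3 71.6] [(68, array([421.,  66.])), (48, array([422.,  59.]))]
[546.1  80.3] [30.2 40.9] [(68, array([614., 198.])), (48, array([630., 202.]))]
[328.9  86.6] [55.3 60.2] [(68, array([445., 183.])), (48, array([448., 186.]))]
```

View pics/w0.png

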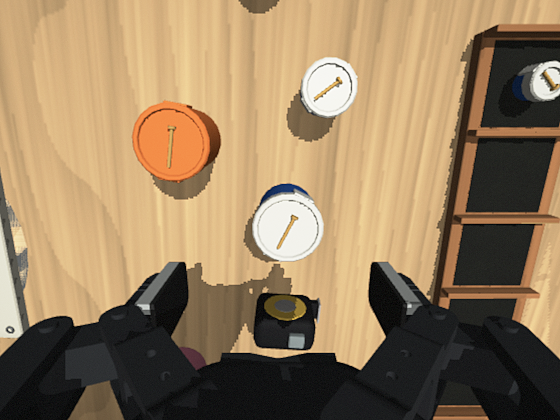

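The wrist view shows the 68 lid at (288,226), which puts it at (421.5, 65.5) and agrees with the top view. The 48 lid at (329,87) works out to (448, 186). I'm descending on the 68 pot.

Emit:
{"method": "move_arm", "body": {
  "commands": [
    [[1,-1.7,0],[0,0,0],1],
    [[0,0,-4],[0,0,0],1],
    [[0,0,-4],[0,0,0],1],
    [[0,0,0],[0,0,0],1],
    [[0,0,0],[0,0,0],1]
  ]
}}

```text
time: 2.3
ee_pos: [422.4, 65.6, 102.6]
tcp_rot: [0.685, 0.729, 0.0, 0.0]
wrist_force: [0.1, -0.3, 0.4]
grip_width: 1.0
grip_force: 0.0
```

Emit:
{"method": "move_arm", "body": {
  "commands": [
    [[0,0,-3],[0,0,0],1],
    [[0,0,-3],[0,0,0],1],
    [[0,0,-2.5],[0,0,0],1],
    [[0,0,0],[0,0,0],1],
    [[0,0,0],[0,0,0],1]
  ]
}}

```text
time: 2.8
ee_pos: [423.4, 65.4, 18.2]
tcp_rot: [0.685, 0.729, 0.001, 0.001]
wrist_force: [-0.5, 0.9, 0.3]
grip_width: 0.996
grip_force: 0.0
```

Emit:
{"method": "move_arm", "body": {
  "commands": [
    [[0,0,0],[0,0,0],0.4],
    [[0,0,0],[0,0,0],0.2],
    [[0,0,0],[0,0,0],-1],
    [[0,0,0],[0,0,0],-1],
    [[0,0,0],[0,0,0],-1]
  ]
}}

```text
time: 3.3
ee_pos: [422.9, 65.3, 18.2]
tcp_rot: [0.685, 0.729, 0.001, 0.001]
wrist_force: [-3.6, 0.1, 12.0]
grip_width: 0.744
grip_force: 40.6
```

Emit:
{"method": "move_arm", "body": {
  "commands": [
    [[0,0,1],[0,0,0],-1],
    [[0,0,2],[0,0,0],-1],
    [[0,0,3],[0,0,0],-1],
    [[0,0,3],[0,0,0],-1],
    [[1,-1,1],[0,0,0],-1]
  ]
}}

```text
time: 3.8
ee_pos: [432.1, 55.9, 119.9]
tcp_rot: [0.684, 0.729, 0.001, 0.001]
wrist_force: [-0.0, -0.3, -4.8]
grip_width: 0.741
grip_force: 46.1
```

Emit:
{"method": "move_arm", "body": {
  "commands": [
    [[2.5,-2,0],[0,0,0],-1],
    [[2.5,-2,0],[0,0,0],-1],
    [[2.5,-2,0],[0,0,0],-1],
    [[2.5,-2,0],[0,0,0],-1],
    [[2.5,-2,0],[0,0,0],-1]
  ]
}}

```text
time: 4.3
ee_pos: [557.7, -45.5, 117.3]
tcp_rot: [0.685, 0.729, 0.0, 0.0]
wrist_force: [-0.1, 0.3, -4.6]
grip_width: 0.739
grip_force: 46.1
```

Emit:
{"method": "move_arm", "body": {
  "commands": [
    [[2.5,-2,0],[0,0,0],-1],
    [[2.5,-2,0],[0,0,0],-1],
    [[2.5,-2,0],[0,0,0],-1],
    [[2,-2,0],[0,0,0],-1],
    [[0,0,0],[0,0,0],-1]
  ]
}}

```text
time: 4.8
ee_pos: [653.8, -127.2, 116.3]
tcp_rot: [0.686, 0.728, -0.0, 0.001]
wrist_force: [-0.6, 0.4, -4.0]
grip_width: 0.739
grip_force: 46.3
```

Emit:
{"method": "move_arm", "body": {
  "commands": [
    [[0.9,-1.2,0],[0,0,0],-1],
    [[0,0,-1.5],[0,0,0],-1],
    [[0,0,-2.5],[0,0,0],-1],
    [[0,0,-2.5],[0,0,0],-1],
    [[0,0,0],[0,0,0],-1]
  ]
}}

```text
time: 5.3
ee_pos: [658.5, -135.6, 48.5]
tcp_rot: [0.685, 0.729, -0.001, -0.003]
wrist_force: [-1.1, 0.7, -4.5]
grip_width: 0.738
grip_force: 46.1
```

Emit:
{"method": "move_arm", "body": {
  "commands": [
    [[0,0,-0.8],[0,0,0],-1],
    [[0,0,-0.4],[0,0,0],-1],
    [[0,0,-0.2],[0,0,0],-1],
    [[0,0,-0.1],[0,0,0],-1],
    [[0,0,0],[0,0,0],-1]
  ]
}}

```text
time: 5.8
ee_pos: [661.1, -136.7, 36.7]
tcp_rot: [0.685, 0.729, 0.0, 0.0]
wrist_force: [0.1, 0.1, -3.7]
grip_width: 0.744
grip_force: 46.1
```

Emit:
{"method": "move_arm", "body": {
  "commands": [
    [[0,-0.1,-0.1],[0,0,0],-1],
    [[0,0,-0.1],[0,0,0],-1],
    [[0,0,-0.05],[0,0,0],-1],
    [[0,0,0],[0,0,0],-1],
    [[0,0,0],[0,0,0],-1]
  ]
}}

```text
time: 6.3
ee_pos: [661.1, -137.9, 34.4]
tcp_rot: [0.685, 0.729, 0.0, 0.0]
wrist_force: [-2.0, 0.3, 2.2]
grip_width: 0.736
grip_force: 46.9
```

Contact is made: the wrist force has gone from −4.8 to +2.2 N, at the expected height. I'm releasing and rising.

Emit:
{"method": "move_arm", "body": {
  "commands": [
    [[0,0,0],[0,0,0],0.8],
    [[0,0,0],[0,0,0],1],
    [[0,0,0],[0,0,0],1],
    [[0,0,0],[0,0,0],1],
    [[0,0,2],[0,0,0],1]
  ]
}}

```text
time: 6.8
ee_pos: [659.6, -137.2, 51.3]
tcp_rot: [0.685, 0.729, -0.001, -0.002]
wrist_force: [-0.4, -0.1, 0.4]
grip_width: 1.002
grip_force: 0.0
```

Emit:
{"method": "move_arm", "body": {
  "commands": [
    [[0,0,3],[0,0,0],1],
    [[0,0,4],[0,0,0],1],
    [[0,0,4],[0,0,0],1],
    [[-3,-1,2],[0,0,0],1],
    [[-4,-1,0],[0,0,0],1]
  ]
}}

```text
time: 7.3
ee_pos: [592.5, -158.2, 186.6]
tcp_rot: [0.684, 0.729, 0.001, 0.003]
wrist_force: [0.2, -1.0, 0.8]
grip_width: 1.004
grip_force: 0.0
```

Emit:
{"method": "move_arm", "body": {
  "commands": [
    [[-4,-1,0],[0,0,0],1],
    [[-4,-1.5,0],[0,0,0],1],
    [[-4,-1.5,0],[0,0,0],1],
    [[-4,-2,0],[0,0,0],1],
    [[0,0,0],[0,0,0],1]
  ]
}}

```text
time: 7.8
ee_pos: [427.4, -218.8, 184.3]
tcp_rot: [0.686, 0.728, -0.0, 0.0]
wrist_force: [-0.9, 0.8, 0.2]
grip_width: 1.0
grip_force: 0.0
```

```bash
cat > chk.py <<'E'
from h import *
import sys
s=manip.read_state(); print(s["ee_pos"].round(1))
for n in sys.argv[1:]:
    c=manip.camera(n); cv2.imwrite(f"pics/{n}_{s['time']:.1f}.png",c["pixels"]); print(n,f"{s['time']:.1f}")
    for k in lids(c):
        if cv2.contourArea(k)<60 or len(k)<6: continue
        M=cv2.moments(cv2.convexHull(k)); e=(M['m10']/M['m00'],M['m01']/M['m00'])
        P=[ray(c,e,z)[0].round(0) for z in(84,74,64,54,58,48,38)]
        if 200<P[0][0]<720 and abs(P[0][1])<330: print(np.round(e),cv2.contourArea(k),*P)
E
python3 chk.py top wrist
```

```text
[ 427.4 -218.8  184.3]
top 7.8
[140. 258.] 220.0 [389. 274.] [389. 277.] [389. 280.] [390. 284.] [390. 282.] [390. 286.] [390. 289.]
[347. 239.] 697.0 [ 440. -165.] [ 441. -167.] [ 441. -169.] [ 442. -171.] [ 442. -170.] [ 443. -172.] [ 443. -174.]
[188. 232.] 319.5 [446. 178.] [447. 180.] [448. 182.] [449. 184.] [449. 184.] [449. 186.] [450. 188.]
[415. 216.] 132.0 [ 495. -313.] [ 496. -317.] [ 498. -320.] [ 499. -324.] [ 499. -322.] [ 500. -326.] [ 502. -330.]
[186. 152.] 107.5 [624. 193.] [627. 196.] [630. 198.] [633. 200.] [632. 199.] [635. 202.] [638. 204.]
[335. 140.] 555.5 [ 662. -138.] [ 665. -140.] [ 668. -141.] [ 672. -143.] [ 670. -142.] [ 674. -144.] [ 677. -146.]
[375. 140.] 742.5 [ 665. -229.] [ 668. -232.] [ 672. -234.] [ 675. -237.] [ 674. -236.] [ 677. -238.] [ 681. -241.]
wrist 7.8
[185. 255.] 1788.0 [ 351. -262.] [ 348. -266.] [ 345. -271.] [ 342. -275.] [ 343. -274.] [ 340. -278.] [ 337. -283.]
[541. 243.] 2679.0 [ 656. -233.] [ 665. -237.] [ 675. -240.] [ 684. -244.] [ 680. -242.] [ 690. -246.] [ 699. -249.]
[295. 155.] 4142.5 [ 440. -171.] [ 440. -172.] [ 441. -173.] [ 442. -174.] [ 441. -173.] [ 442. -174.] [ 443. -175.]
[552. 139.] 832.0 [ 638. -147.] [ 647. -147.] [ 656. -147.] [ 665. -147.] [ 661. -147.] [ 670. -147.] [ 679. -146.]
```

The 68 pot stands at (662, −138), in the middle of bay 1. The wrist puts the 58 pot at (343, −275), so I'm picking that next.

Emit:
{"method": "move_arm", "body": {
  "commands": [
    [[-3,-2,0],[0,0,0],1],
    [[-3,-2,0],[0,0,0],1],
    [[-2.4,-1.6,0],[0,0,0],1],
    [[0,0,-2],[0,0,0],1],
    [[0,0,0],[0,0,0],1]
  ]
}}

```text
time: 8.4
ee_pos: [346.8, -273.2, 162.3]
tcp_rot: [0.685, 0.729, 0.0, -0.001]
wrist_force: [-0.4, 1.2, -0.9]
grip_width: 1.002
grip_force: 0.0
```

Emit:
{"method": "move_arm", "body": {
  "commands": [
    [[0,0,-2.5],[0,0,0],1],
    [[0,0,-3],[0,0,0],1],
    [[0,0,-3],[0,0,0],1],
    [[0,0,0],[0,0,0],1],
    [[0,0,0],[0,0,0],1]
  ]
}}

```text
time: 8.9
ee_pos: [347.8, -273.5, 79.4]
tcp_rot: [0.684, 0.729, 0.0, -0.0]
wrist_force: [0.3, -0.5, 0.6]
grip_width: 0.999
grip_force: 0.0
```

Emit:
{"method": "move_arm", "body": {
  "commands": [
    [[-0.5,-0.2,0],[0,0,0],1],
    [[0,0,-2],[0,0,0],1],
    [[0,0,-2.5],[0,0,0],1],
    [[0,0,-1.9],[0,0,0],1],
    [[0,0,0],[0,0,0],1]
  ]
}}

```text
time: 9.4
ee_pos: [341.6, -275.5, 14.4]
tcp_rot: [0.685, 0.729, 0.0, -0.001]
wrist_force: [-0.1, -0.5, 0.6]
grip_width: 0.999
grip_force: 0.0
```

Emit:
{"method": "move_arm", "body": {
  "commands": [
    [[0,0,0],[0,0,0],0.4],
    [[0,0,0],[0,0,0],0.2],
    [[0,0,0],[0,0,0],-1],
    [[0,0,0],[0,0,0],-1],
    [[0,0,0],[0,0,0],-1]
  ]
}}

```text
time: 9.9
ee_pos: [342.4, -276.5, 16.4]
tcp_rot: [0.685, 0.729, -0.0, 0.001]
wrist_force: [-1.8, -0.4, 6.6]
grip_width: 0.649
grip_force: 41.0
```

Emit:
{"method": "move_arm", "body": {
  "commands": [
    [[0,0,1],[0,0,0],-1],
    [[0,0,2],[0,0,0],-1],
    [[0,0,3],[0,0,0],-1],
    [[0,0,3],[0,0,0],-1],
    [[1,1,1],[0,0,0],-1]
  ]
}}

```text
time: 10.4
ee_pos: [352.5, -267.1, 118.7]
tcp_rot: [0.685, 0.728, -0.0, 0.002]
wrist_force: [1.3, 0.0, -2.9]
grip_width: 0.646
grip_force: 43.2
```

Emit:
{"method": "move_arm", "body": {
  "commands": [
    [[2.5,1.8,0],[0,0,0],-1],
    [[2.5,1.8,0],[0,0,0],-1],
    [[2.5,1.8,0],[0,0,0],-1],
    [[2.5,1.8,0],[0,0,0],-1],
    [[2.5,1.8,0],[0,0,0],-1]
  ]
}}

```text
time: 10.9
ee_pos: [477.9, -174.7, 116.0]
tcp_rot: [0.685, 0.729, 0.0, 0.0]
wrist_force: [0.3, 0.3, -2.6]
grip_width: 0.644
grip_force: 43.3
```

Emit:
{"method": "move_arm", "body": {
  "commands": [
    [[2.5,1.8,0],[0,0,0],-1],
    [[2.5,1.8,0],[0,0,0],-1],
    [[2.5,1.8,0],[0,0,0],-1],
    [[2.5,1.8,0],[0,0,0],-1],
    [[2.5,1.8,0],[0,0,0],-1]
  ]
}}

```text
time: 11.4
ee_pos: [602.8, -84.6, 116.0]
tcp_rot: [0.685, 0.729, 0.0, 0.0]
wrist_force: [1.1, -0.8, -2.0]
grip_width: 0.645
grip_force: 43.3
```

Emit:
{"method": "move_arm", "body": {
  "commands": [
    [[2.5,1.7,0],[0,0,0],-1],
    [[2.5,1.7,0],[0,0,0],-1],
    [[0,0,0],[0,0,0],-1],
    [[0,0,0],[0,0,0],-1],
    [[0,0,0],[0,0,0],-1]
  ]
}}

```text
time: 11.9
ee_pos: [651.4, -51.9, 115.3]
tcp_rot: [0.685, 0.729, -0.0, -0.0]
wrist_force: [-0.6, 0.3, -3.2]
grip_width: 0.652
grip_force: 43.8
```

Emit:
{"method": "move_arm", "body": {
  "commands": [
    [[0.6,-0.1,0],[0,0,0],-1],
    [[0,0,-2],[0,0,0],-1],
    [[0,0,-2.5],[0,0,0],-1],
    [[0,0,-2.5],[0,0,0],-1],
    [[0,0,0],[0,0,0],-1]
  ]
}}

```text
time: 12.4
ee_pos: [655.9, -53.0, 41.8]
tcp_rot: [0.685, 0.728, -0.001, -0.002]
wrist_force: [-0.8, -0.2, -2.6]
grip_width: 0.648
grip_force: 43.7
```

Emit:
{"method": "move_arm", "body": {
  "commands": [
    [[0,0,-0.6],[0,0,0],-1],
    [[0,0,-0.3],[0,0,0],-1],
    [[0,0,-0.2],[0,0,0],-1],
    [[0,0,-0.1],[0,0,0],-1],
    [[0,0,0],[0,0,0],-1]
  ]
}}

```text
time: 12.9
ee_pos: [658.2, -52.7, 33.2]
tcp_rot: [0.685, 0.729, 0.0, 0.0]
wrist_force: [-0.7, -0.4, -3.1]
grip_width: 0.645
grip_force: 43.7
```

Emit:
{"method": "move_arm", "body": {
  "commands": [
    [[0,0,-0.1],[0,0,0],-1],
    [[0,0,-0.1],[0,0,0],-1],
    [[0,0,-0.05],[0,0,0],-1],
    [[0,0,0],[0,0,0],-1],
    [[0,0,0],[0,0,0],-1]
  ]
}}

```text
time: 13.4
ee_pos: [658.3, -52.7, 32.5]
tcp_rot: [0.685, 0.729, 0.0, 0.001]
wrist_force: [-5.1, 1.6, 13.0]
grip_width: 0.646
grip_force: 45.1
```

Emit:
{"method": "move_arm", "body": {
  "commands": [
    [[0,0,0.1],[0,0,0],0.8],
    [[0,0,0],[0,0,0],1],
    [[0,0,0],[0,0,0],1],
    [[0,0,0],[0,0,0],1],
    [[0,0,2],[0,0,0],1]
  ]
}}

```text
time: 13.9
ee_pos: [656.5, -52.4, 48.8]
tcp_rot: [0.685, 0.729, -0.001, -0.002]
wrist_force: [-1.0, 0.7, 0.5]
grip_width: 1.002
grip_force: 0.0
```

Emit:
{"method": "move_arm", "body": {
  "commands": [
    [[0,0,3],[0,0,0],1],
    [[0,0,4],[0,0,0],1],
    [[0,0,4],[0,0,0],1],
    [[-2,2,2],[0,0,0],1],
    [[-3,3,0],[0,0,0],1]
  ]
}}

```text
time: 14.4
ee_pos: [609.8, -3.6, 184.0]
tcp_rot: [0.686, 0.728, 0.002, 0.002]
wrist_force: [-0.9, -0.1, -0.0]
grip_width: 0.999
grip_force: 0.0
```

Emit:
{"method": "move_arm", "body": {
  "commands": [
    [[-3,3,0],[0,0,0],1],
    [[-3,3,0],[0,0,0],1],
    [[-3,3,0],[0,0,0],1],
    [[-3,3,0],[0,0,0],1],
    [[-2,3,0],[0,0,0],1]
  ]
}}

```text
time: 14.9
ee_pos: [465.9, 148.3, 181.4]
tcp_rot: [0.685, 0.729, -0.0, -0.0]
wrist_force: [0.5, -0.5, -0.5]
grip_width: 1.0
grip_force: 0.0
```

```bash
python3 chk.py top wrist
```

```text
[465.9 148.3 181.4]
top 14.9
[347. 240.] 704.0 [ 440. -165.] [ 440. -167.] [ 441. -169.] [ 442. -171.] [ 442. -170.] [ 442. -172.] [ 443. -174.]
[186. 152.] 97.0 [625. 192.] [628. 194.] [631. 197.] [634. 199.] [633. 198.] [636. 200.] [638. 203.]
[297. 142.] 412.5 [656. -54.] [659. -55.] [662. -55.] [665. -56.] [664. -55.] [667. -56.] [671. -57.]
[335. 140.] 567.5 [ 662. -138.] [ 665. -140.] [ 668. -142.] [ 672. -143.] [ 670. -142.] [ 674. -144.] [ 677. -146.]
[375. 140.] 745.5 [ 665. -229.] [ 668. -231.] [ 672. -234.] [ 675. -237.] [ 674. -236.] [ 677. -238.] [ 681. -241.]
wrist 14.9
[457. 403.] 1174.0 [654. -35.] [662. -46.] [670. -56.] [678. -67.] [675. -63.] [683. -73.] [691. -84.]
[470. 158.] 928.0 [610. 206.] [617. 205.] [623. 204.] [629. 204.] [627. 204.] [633. 203.] [639. 203.]
[264. 165.] 2150.5 [450. 190.] [450. 189.] [449. 188.] [449. 186.] [449. 187.] [449. 185.] [448. 184.]
[201.  37.] 1899.5 [401. 278.] [398. 280.] [396. 282.] [393. 285.] [394. 284.] [392. 286.] [390. 288.]
```

The 58 pot is at (659, −55), in the middle of bay 2. The wrist puts the 48 pot at (449, 185), so I'm picking it.

Emit:
{"method": "move_arm", "body": {
  "commands": [
    [[-1.7,3.7,0],[0,0,0],1],
    [[0,0,-2],[0,0,0],1],
    [[0,0,-4],[0,0,0],1],
    [[0,0,-3],[0,0,0],1],
    [[0,0,0],[0,0,0],1]
  ]
}}

```text
time: 15.5
ee_pos: [449.1, 183.6, 88.1]
tcp_rot: [0.685, 0.729, -0.003, -0.002]
wrist_force: [0.1, -0.4, 0.2]
grip_width: 1.001
grip_force: 0.0
```

Emit:
{"method": "move_arm", "body": {
  "commands": [
    [[0,0,0],[0,0,0],1],
    [[0,0,-3],[0,0,0],1],
    [[0,0,-3],[0,0,0],1],
    [[0,0,-1.8],[0,0,0],1],
    [[0,0,0],[0,0,0],1]
  ]
}}

```text
time: 16.0
ee_pos: [451.1, 184.1, 13.1]
tcp_rot: [0.685, 0.729, -0.0, -0.0]
wrist_force: [0.1, -0.2, 0.1]
grip_width: 1.0
grip_force: 0.0
```

Emit:
{"method": "move_arm", "body": {
  "commands": [
    [[0,0,0],[0,0,0],0.3],
    [[0,0,0],[0,0,0],0.1],
    [[0,0,0],[0,0,0],-1],
    [[0,0,0],[0,0,0],-1],
    [[0,0,0],[0,0,0],-1]
  ]
}}

```text
time: 16.5
ee_pos: [451.8, 184.5, 15.0]
tcp_rot: [0.685, 0.729, 0.001, 0.001]
wrist_force: [-2.3, -0.2, 8.9]
grip_width: 0.552
grip_force: 39.8
```

Emit:
{"method": "move_arm", "body": {
  "commands": [
    [[0,0,1],[0,0,0],-1],
    [[0,0,2],[0,0,0],-1],
    [[0,0,3],[0,0,0],-1],
    [[0,0,3],[0,0,0],-1],
    [[1,-1,1],[0,0,0],-1]
  ]
}}

```text
time: 17.0
ee_pos: [461.7, 175.1, 117.0]
tcp_rot: [0.684, 0.729, 0.002, 0.001]
wrist_force: [0.6, -0.2, -0.9]
grip_width: 0.552
grip_force: 41.5
```

Emit:
{"method": "move_arm", "body": {
  "commands": [
    [[2.5,-1.8,0],[0,0,0],-1],
    [[2.5,-1.8,0],[0,0,0],-1],
    [[2.5,-1.8,0],[0,0,0],-1],
    [[2.5,-1.8,0],[0,0,0],-1],
    [[2.5,-1.8,0],[0,0,0],-1]
  ]
}}

```text
time: 17.5
ee_pos: [587.2, 82.7, 113.1]
tcp_rot: [0.685, 0.729, -0.0, -0.0]
wrist_force: [0.9, -0.1, -1.3]
grip_width: 0.547
grip_force: 41.5
```

Emit:
{"method": "move_arm", "body": {
  "commands": [
    [[2.5,-1.8,0],[0,0,0],-1],
    [[2.5,-1.8,0],[0,0,0],-1],
    [[1.5,-1.6,0],[0,0,0],-1],
    [[0,0,0],[0,0,0],-1],
    [[0,0,0],[0,0,0],-1]
  ]
}}

```text
time: 18.0
ee_pos: [650.9, 31.4, 112.5]
tcp_rot: [0.685, 0.728, -0.0, -0.001]
wrist_force: [-0.3, -0.1, -1.3]
grip_width: 0.551
grip_force: 41.6
```

Emit:
{"method": "move_arm", "body": {
  "commands": [
    [[0,0.1,-2],[0,0,0],-1],
    [[0,0,-2.5],[0,0,0],-1],
    [[0,0,-2.5],[0,0,0],-1],
    [[0,0,0],[0,0,0],-1],
    [[0,0,-0.5],[0,0,0],-1]
  ]
}}

```text
time: 18.5
ee_pos: [651.0, 33.7, 39.2]
tcp_rot: [0.685, 0.729, 0.0, 0.0]
wrist_force: [0.3, -0.2, -1.1]
grip_width: 0.554
grip_force: 41.7
```

Emit:
{"method": "move_arm", "body": {
  "commands": [
    [[0,0,-0.3],[0,0,0],-1],
    [[0,0,-0.1],[0,0,0],-1],
    [[0,0,-0.1],[0,0,0],-1],
    [[0,0,0],[0,0,0],-1],
    [[0,0,0],[0,0,0],-1]
  ]
}}

```text
time: 19.0
ee_pos: [651.1, 33.3, 33.6]
tcp_rot: [0.685, 0.729, 0.0, 0.0]
wrist_force: [-0.0, 0.5, -1.4]
grip_width: 0.549
grip_force: 41.7
```

Emit:
{"method": "move_arm", "body": {
  "commands": [
    [[0,0,-0.1],[0,0,0],-1],
    [[0,0,-0.1],[0,0,0],-1],
    [[0,0,-0.1],[0,0,0],-1],
    [[0,0,0],[0,0,0],-1],
    [[0,0,0],[0,0,0],-1]
  ]
}}

```text
time: 19.5
ee_pos: [651.0, 33.3, 31.1]
tcp_rot: [0.685, 0.729, 0.0, 0.0]
wrist_force: [-1.9, -0.3, 6.6]
grip_width: 0.549
grip_force: 42.4
```

Emit:
{"method": "move_arm", "body": {
  "commands": [
    [[0,0,0],[0,0,0],0.8],
    [[0,0,0],[0,0,0],1],
    [[0,0,0],[0,0,0],1],
    [[0,0,0],[0,0,0],1],
    [[0,0,2],[0,0,0],1]
  ]
}}

```text
time: 20.0
ee_pos: [649.5, 33.4, 47.9]
tcp_rot: [0.685, 0.729, -0.001, -0.002]
wrist_force: [0.5, 0.8, 0.5]
grip_width: 1.001
grip_force: 0.0
```

Emit:
{"method": "move_arm", "body": {
  "commands": [
    [[0,0,3],[0,0,0],1],
    [[0,0,4],[0,0,0],1],
    [[0,0,4],[0,0,0],1],
    [[-3,3,2],[0,0,0],1],
    [[-3,3,0],[0,0,0],1]
  ]
}}

```text
time: 20.5
ee_pos: [592.1, 93.3, 183.3]
tcp_rot: [0.685, 0.728, 0.002, 0.002]
wrist_force: [0.3, 1.0, -0.9]
grip_width: 1.0
grip_force: 0.0
```

Emit:
{"method": "move_arm", "body": {
  "commands": [
    [[-3,3,0],[0,0,0],1],
    [[-3,3,0],[0,0,0],1],
    [[-3,3,0],[0,0,0],1],
    [[-3,3,0],[0,0,0],1],
    [[-3,3,0],[0,0,0],1]
  ]
}}

```text
time: 21.0
ee_pos: [439.6, 244.3, 180.4]
tcp_rot: [0.685, 0.729, 0.0, 0.0]
wrist_force: [-0.1, 0.6, -0.5]
grip_width: 1.001
grip_force: 0.0
```

```bash
python3 chk.py top wrist
```

```text
[439.6 244.3 180.4]
top 21.0
[142. 258.] 105.0 [389. 270.] [389. 273.] [389. 276.] [390. 279.] [390. 278.] [390. 281.] [390. 285.]
[347. 239.] 698.0 [ 440. -165.] [ 441. -167.] [ 441. -169.] [ 442. -171.] [ 442. -170.] [ 443. -172.] [ 443. -174.]
[186. 152.] 109.5 [625. 193.] [627. 196.] [630. 198.] [633. 200.] [632. 199.] [635. 202.] [638. 204.]
[258. 145.] 280.5 [645.  34.] [648.  34.] [651.  34.] [655.  35.] [653.  35.] [657.  35.] [660.  36.]
[297. 142.] 412.5 [656. -54.] [659. -55.] [662. -55.] [665. -56.] [664. -55.] [667. -56.] [671. -57.]
[335. 140.] 568.5 [ 662. -138.] [ 665. -140.] [ 668. -141.] [ 672. -143.] [ 670. -142.] [ 674. -144.] [ 677. -146.]
[375. 140.] 744.5 [ 665. -229.] [ 668. -232.] [ 672. -234.] [ 675. -237.] [ 674. -236.] [ 677. -238.] [ 680. -241.]
wrist 21.0
[463. 406.] 924.0 [632.  59.] [640.  48.] [648.  38.] [657.  27.] [653.  31.] [662.  21.] [670.  10.]
[476. 257.] 720.5 [606. 220.] [614. 216.] [621. 212.] [628. 208.] [625. 209.] [632. 205.] [640. 201.]
[232. 154.] 1420.0 [396. 293.] [395. 292.] [393. 291.] [392. 290.] [392. 291.] [391. 290.] [390. 289.]
```

The 48 pot is at (651, 34), in the middle of bay 3. The 38 pot is at (390, 288), so I'm picking it.

Emit:
{"method": "move_arm", "body": {
  "commands": [
    [[-2.5,2.2,0],[0,0,0],1],
    [[-2.5,2.2,0],[0,0,0],1],
    [[0,0,-3],[0,0,0],1],
    [[0,0,-4],[0,0,0],1],
    [[0,0,-2],[0,0,0],1]
  ]
}}

```text
time: 21.6
ee_pos: [390.1, 286.8, 88.0]
tcp_rot: [0.685, 0.729, -0.001, -0.0]
wrist_force: [-0.4, -0.3, 0.2]
grip_width: 1.0
grip_force: 0.0
```

Emit:
{"method": "move_arm", "body": {
  "commands": [
    [[0,0,0],[0,0,0],1],
    [[0,0,-3],[0,0,0],1],
    [[0,0,-3],[0,0,0],1],
    [[0,0,-2],[0,0,0],1],
    [[0,0,0],[0,0,0],1]
  ]
}}

```text
time: 22.1
ee_pos: [390.7, 286.8, 9.3]
tcp_rot: [0.685, 0.729, -0.001, -0.0]
wrist_force: [0.4, 0.2, 0.9]
grip_width: 1.001
grip_force: 0.0
```

Emit:
{"method": "move_arm", "body": {
  "commands": [
    [[0,0,0],[0,0,0],0.3],
    [[0,0,0],[0,0,0],0.1],
    [[0,0,0],[0,0,0],-1],
    [[0,0,0],[0,0,0],-1],
    [[0,0,0],[0,0,0],-1]
  ]
}}

```text
time: 22.6
ee_pos: [391.6, 287.7, 11.7]
tcp_rot: [0.685, 0.729, 0.001, 0.0]
wrist_force: [-1.3, -1.9, 8.6]
grip_width: 0.457
grip_force: 39.3
```

Emit:
{"method": "move_arm", "body": {
  "commands": [
    [[0,0,1],[0,0,0],-1],
    [[0,0,2],[0,0,0],-1],
    [[0,0,3],[0,0,0],-1],
    [[0,0,3],[0,0,0],-1],
    [[1.5,-1,0],[0,0,0],-1]
  ]
}}

```text
time: 23.1
ee_pos: [406.7, 278.7, 104.9]
tcp_rot: [0.684, 0.729, 0.003, 0.001]
wrist_force: [0.8, 0.3, -1.3]
grip_width: 0.452
grip_force: 40.4
```

Emit:
{"method": "move_arm", "body": {
  "commands": [
    [[2.7,-1.8,0],[0,0,0],-1],
    [[2.7,-1.8,0],[0,0,0],-1],
    [[2.7,-1.8,0],[0,0,0],-1],
    [[2.7,-1.8,0],[0,0,0],-1],
    [[2.7,-1.8,0],[0,0,0],-1]
  ]
}}

```text
time: 23.6
ee_pos: [542.0, 186.5, 101.3]
tcp_rot: [0.685, 0.729, 0.0, 0.0]
wrist_force: [-0.1, 1.4, -0.0]
grip_width: 0.453
grip_force: 40.4
```

Emit:
{"method": "move_arm", "body": {
  "commands": [
    [[2.7,-1.8,0],[0,0,0],-1],
    [[2.7,-1.8,0],[0,0,0],-1],
    [[2.7,-1.8,0],[0,0,0],-1],
    [[2.4,-1.5,0],[0,0,0],-1],
    [[0,0,0],[0,0,0],-1]
  ]
}}

```text
time: 24.1
ee_pos: [648.5, 116.1, 100.6]
tcp_rot: [0.686, 0.728, 0.0, 0.001]
wrist_force: [0.0, 0.3, -0.7]
grip_width: 0.451
grip_force: 40.6
```

Emit:
{"method": "move_arm", "body": {
  "commands": [
    [[-0.2,0.2,-2],[0,0,0],-1],
    [[0,0,-2.5],[0,0,0],-1],
    [[0,0,-1.5],[0,0,0],-1],
    [[0,0,0],[0,0,0],-1],
    [[0,0,-0.5],[0,0,0],-1]
  ]
}}

```text
time: 24.6
ee_pos: [644.2, 120.7, 36.7]
tcp_rot: [0.685, 0.729, 0.001, 0.0]
wrist_force: [0.2, 0.2, -0.2]
grip_width: 0.453
grip_force: 40.6
```

Emit:
{"method": "move_arm", "body": {
  "commands": [
    [[0,0,-0.3],[0,0,0],-1],
    [[0,0,-0.1],[0,0,0],-1],
    [[0,0,-0.1],[0,0,0],-1],
    [[0,0,0],[0,0,0],-1],
    [[0,0,0],[0,0,0],-1]
  ]
}}

```text
time: 25.1
ee_pos: [644.0, 120.3, 30.5]
tcp_rot: [0.685, 0.729, 0.0, 0.0]
wrist_force: [-0.9, 0.0, -1.0]
grip_width: 0.456
grip_force: 40.6
```

Emit:
{"method": "move_arm", "body": {
  "commands": [
    [[0.2,-0.1,-0.1],[0,0,0],-1],
    [[0,0,-0.1],[0,0,0],-1],
    [[0,0,-0.1],[0,0,0],-1],
    [[0,0,0],[0,0,0],-1],
    [[0,0,0],[0,0,0],-1]
  ]
}}

```text
time: 25.6
ee_pos: [646.2, 119.2, 27.8]
tcp_rot: [0.685, 0.729, 0.0, 0.0]
wrist_force: [-0.6, -0.4, 5.6]
grip_width: 0.454
grip_force: 41.2
```

Contact is made at the expected height. I'm releasing, rising and backing off.

Emit:
{"method": "move_arm", "body": {
  "commands": [
    [[0,0,0],[0,0,0],0.8],
    [[0,0,0],[0,0,0],1],
    [[0,0,0],[0,0,0],1],
    [[0,0,0],[0,0,0],1],
    [[0,0,2],[0,0,0],1]
  ]
}}

```text
time: 26.1
ee_pos: [644.4, 119.2, 44.8]
tcp_rot: [0.685, 0.729, -0.002, -0.002]
wrist_force: [0.6, -1.1, 0.3]
grip_width: 1.0
grip_force: 0.0
```

Emit:
{"method": "move_arm", "body": {
  "commands": [
    [[0,0,3],[0,0,0],1],
    [[0,0,4],[0,0,0],1],
    [[0,0,4],[0,0,0],1],
    [[-3,2,2],[0,0,0],1],
    [[-4,2,0],[0,0,0],1]
  ]
}}

```text
time: 26.6
ee_pos: [577.7, 159.4, 180.0]
tcp_rot: [0.685, 0.728, 0.002, 0.002]
wrist_force: [-0.2, 0.4, -0.2]
grip_width: 1.001
grip_force: 0.0
```

Emit:
{"method": "move_arm", "body": {
  "commands": [
    [[-4,2,0],[0,0,0],1],
    [[-4,2,0],[0,0,0],1],
    [[-3,2,0],[0,0,0],1],
    [[0,0,0],[0,0,0],1],
    [[0,0,0],[0,0,0],1]
  ]
}}

```text
time: 27.1
ee_pos: [465.8, 219.8, 177.8]
tcp_rot: [0.684, 0.729, 0.0, 0.0]
wrist_force: [0.6, 0.4, 0.3]
grip_width: 0.999
grip_force: 0.0
```

```bash
python3 chk.py top scene
```

```text
[465.8 219.8 177.8]
top 27.1
[347. 240.] 704.0 [ 440. -165.] [ 440. -167.] [ 441. -169.] [ 442. -171.] [ 442. -170.] [ 442. -172.] [ 443. -174.]
[186. 152.] 112.5 [625. 194.] [627. 196.] [630. 198.] [633. 201.] [632. 200.] [635. 202.] [638. 204.]
[221. 148.] 192.5 [637. 116.] [640. 118.] [643. 119.] [646. 120.] [645. 120.] [648. 121.] [651. 123.]
[258. 145.] 286.0 [645.  34.] [648.  34.] [651.  35.] [655.  35.] [653.  35.] [657.  36.] [660.  36.]
[297. 142.] 413.5 [655. -54.] [659. -55.] [662. -55.] [665. -56.] [664. -56.] [667. -56.] [671. -57.]
[335. 140.] 568.5 [ 662. -138.] [ 665. -140.] [ 668. -141.] [ 672. -143.] [ 670. -142.] [ 674. -144.] [ 677. -146.]
[375. 140.] 744.5 [ 665. -229.] [ 668. -232.] [ 672. -234.] [ 675. -237.] [ 674. -236.] [ 677. -238.] [ 680. -241.]
scene 27.1
[388. 266.] 165.0 [668. 188.] [660. 192.] [653. 195.] [646. 198.] [649. 197.] [642. 201.] [635. 204.]
[343. 267.] 303.0 [671. 114.] [663. 116.] [656. 118.] [649. 120.] [652. 119.] [645. 121.] [638. 123.]
[294. 266.] 473.0 [668.  33.] [661.  34.] [654.  34.] [647.  35.] [650.  35.] [642.  35.] [635.  36.]
[241. 266.] 689.5 [668. -54.] [661. -55.] [654. -56.] [647. -57.] [650. -56.] [643. -57.] [636. -58.]
[190. 264.] 943.0 [ 664. -138.] [ 657. -141.] [ 650. -143.] [ 642. -146.] [ 645. -145.] [ 638. -147.] [ 631. -150.]
[135. 259.] 1229.5 [ 655. -231.] [ 648. -235.] [ 641. -239.] [ 633. -244.] [ 636. -242.] [ 629. -246.] [ 622. -250.]
[191. 197.] 607.0 [ 507. -159.] [ 497. -162.] [ 486. -165.] [ 476. -168.] [ 480. -167.] [ 470. -169.] [ 460. -172.]
```

View pics/scene_27.1.png

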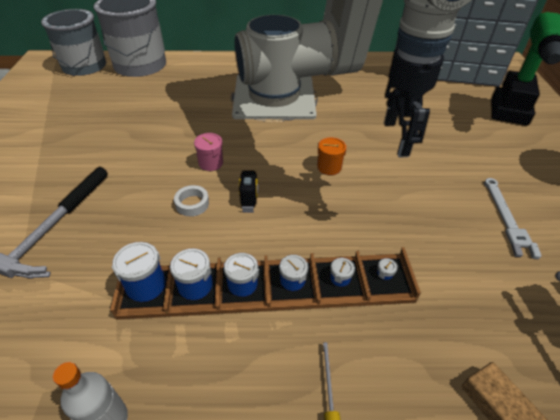

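The row steps down from the big pot at (138,272) through (191,274), (241,274), (293,272) and (343,271) to the little one at (387,268). All six stand upright and the gripper is clear of everything.

```bash
python3 -c "
from cell import manip; print(manip.hand_in())"
```

```text
the job is handed in; nothing more can be done
None
```

I stood the 68, 58, 48 and 38 mm pots in bays 1 to 4, stepping down from the biggest pot to the smallest; the last camera check put each within about 3 mm of its bay's centre, and I handed the job in at about 27 s with the gripper open and clear (no verdict came back).

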